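# Open the spray pot whose cap may have either thread

## Robot

A 7-joint arm with a two-finger parallel gripper is mounted at the origin on a cart in front of the work surface, level with it; the furniture and walls round the work are solid. World frame = base frame: x ahead of the robot, y to its left, z up, the work surface at z = 0. Lengths are in m, angles in rad, forces in N, time in s.
With the tool pointing down it reaches from about 0.35 to 0.9 m from the base axis. Payload 19.9 kg.
Tool frame: the origin (TCP) lies midway between the tips of the shut fingers; the grasp point (between the pads) lies 19 mm behind it; x points along the fingers, y is the direction in which the jaws open and shut, and the axes are right-handed (so a half turn about x gives the same grasp; the last joint's range is limited). The gripper opens to 94 mm and grips with 3 to 60 N. Pads are 16 mm wide; open, the fingers measure 119 mm over their backs; the gripper's body (75 mm by 177 mm) begins 78 mm behind the grasp point.
Start: joints at [-1.315, 0.417, -0.01, 1.614, 0.005, 1.111, -0.053], TCP at [0.183, 0.598, 0.205] pointing down, gripper open.
Joint ranges: [-2.81, 2.81], [-0.39, 2.02], [-1.27, 1.25], [0.06, 2.57], [-1.19, 4.33], [0.19, 2], [-2.82, 2.82]. Speed limits (rad/s): [1.89, 1.89, 2.39, 2.39, 3.01, 3.01, 3.01].

## Interface

Orientations are given as a unit quaternion [x, y, z, w].
In Python, from cell import ctrl, vision gives the robot as it stands.
- The arm moves only by the tool carry_out, never from a script. Its argument "rows" is a list of rows, each a list of 7 numbers: the closure, from 0 (fully open) to 1 (shut), then the shift along the world's x, y, z as a fraction of full scale, then the turn, a rotation vector about the world's x, y, z as a fraction of full scale. In form: [[grip, x, y, z, wx, wy, wz], ...]. A call has 1 to 10 rows; each row is the pose to reach, as a shift and turn from the pose commanded when the call began; what a row does not reach only later rows make up. Full scale, the value 1, is 150 mm for a shift and 120 degrees for a turn. A row lasts 1/8 s, in which the tool goes at most 62.5 mm and 10.7 degrees, less where a joint would pass 70% of its speed; a pose out of reach is approached as far as the arm can. A call with a number of a shift or a turn outside -1 to 1 is refused whole. A call with a gripper value outside its range is refused whole. The fingers move at their own pace and stop on an object; "newtons" is the grip in N (left out, the last holds). Time passes only in rows, so rows that repeat a pose let the fingers close. It gives the time, the measured TCP pose, the force and the opening at its end, in the units of the state.
- ctrl.get_obs(): the state, without advancing time (a new reading comes with each control period).
- vision.get_image(name): name is "side" or "top" or "wrist"; returns a dict with "color" (400x640x3 uint8, red, green, blue), "range_z" (400x640 float32, m along the optical axis (not along the pixel's ray), 0 where there is no reading), "camera_matrix" (3x3 intrinsics, pixels), "rvec" (rotation vector, rad) and "tvec" (3), from world to camera coordinates, as OpenCV has them. Camera axes: x right, y down, z forward; pixel columns grow to the right and rows downward; lengths in m; the calibration is good to about 2 mm. A picture is of the moment at which its call begins.
- ctrl.sign_off(): hands the job in, once; it reports no verdict.
Trained networks look in a picture, given as the dict that the camera call returned (one of the last four; its "shot" number tells which), for a name from the list of things; names that differ only in an ending like _2 or _b are one class to them, and where a whole thing is asked for, a point or a joint stands for the part that bears it (a point fixed in the world has none). Each returns a list of dicts, best first, with "conf" (0 to 1); they miss things now and then, are a little off and sometimes report something else, mostly with a low value. They report only what shows in the picture. A call takes as long as a camera call. They do not tell look-alikes from the thing itself.
- vision.boxes_of(picture, query): "position" ([x, y, z] in m, in world coordinates, good to about 4 mm: the middle of the surface that is visible of it).
- vision.trace(picture, query): "pixels" (400x640 bool, what is visible of it).
The state is a dict: "clock": time; "qpos": joint angles; "qvel": joint speeds; "tau": joint torques, N m; "tcp_pos": TCP position; "orientation": TCP orientation; "contact_force": force on the tool from outside, world axes, zero at the start; "torque": the same for the moment, N m; "grip_width": finger opening in m.
Only numpy, scipy, OpenCV 4.12 (cv2) and the standard library are available. Lean on these libraries where they do the work, as an engineer would, in place of code of your own. Each camera call takes 0.05 s, during which the arm holds its last target.

## Task

Unscrew the black cap of the glaze spray pot that is bolted to the worktop so that it can be refilled. Nobody remembers whether its thread is ordinary or left-handed, so try to loosen it one way and, if it stops, the other way, then lift it off. Finish while still holding the cap in the gripper, level and still, over the pot and at least 5 cm clear above the neck; leave the rubber kidney, the ring cutter and the wooden stamp alone.

Things in the scene. Friction and masses are not known exactly. Their poses are not given: they have to be found in the camera images.
- spray_pot: small aluminium pressure pot, bolted to the worktop and cannot move: round body 96 mm in diameter on a dark foot ring 120 mm in diameter. Origin at the centre of its underside, z up. The body narrows between 84 and 106 mm height to a round seat 52 mm in diameter, whose flat top (120 mm high) carries the cap. A short brass outlet sticks out to +x, 30 mm high, to 78 mm from the axis.
- neck_top (a point): centre of the top of the steel neck, on the pot's axis, 144 mm above the worktop; hidden under the cap at the start. The neck is 24 mm tall, 36 mm in diameter over its quick thread, either right-handed (cap loosens anticlockwise seen from above) or left-handed (clockwise); the start decides, nothing outside shows it.
- cap_mid (a point): middle, half-way up, of the black ribbed cap: 50 mm diameter, 34 mm tall, about 60 g, z up, x within 0.1 rad of world x at first. This point starts 137 mm above the worktop. Turned the wrong way it stops hard within 0.3 rad; the right way it turns easily, without climbing, and lifts off at 1.0 to 2.1 rad from its start, best 1.2 to 1.6; before that it has only a few mm of vertical play.
- rubber_kidney_mid (a point): bystander: red rubber kidney lying flat, 52 x 100 x 8 mm; its centre
- ring_cutter_1_mid (a point): bystander: metal ring cutter, 67 mm in diameter, 22 mm tall; its centre
- wood_stamp_mid (a point): bystander: upright wooden stamp, 33 mm in diameter, 62 mm tall; its centre
Mind the look-alikes: they are no part of the job. Of the things that look like the part that bears cap_mid, the larger one is meant.

How it is judged:
By the outcome, as a careful person would: the job done as asked, in the order asked, and still so for the second after the job is handed in, while the arm keeps its last pose, push and grip.
It also fails if it takes over 42 s, if anything falls off the work surface, if the arm or the gripper's body presses on something with over 40 N, if the wrist force passes 120 N, or if a joint passes its speed limit or range.

## Working session

There is one attempt and no reset: what is moved stays moved. The work goes in short steps, Python scripts to look and compute and a tool call to move; the robot and the scene stay as the last step left them, time stands still between calls to the robot, and variables do not carry over. Pictures are saved under pics/ and viewed, and the job is handed in when it is done.

Besides the shell and the picture viewer there is one more tool, called after "Emit:" as name(argument=value, ...), one argument or row to a line, values as JSON. carry_out: Moves the arm, as the interface text tells. Shift numbers are shares of 150 mm and turn numbers shares of 120 degrees, none past 1 either way. Its arguments: {"type":"object","properties":{"rows":{"type":"array","items":{"type":"array","items":{"type":"number"}}},"newtons":{"type":"number"}},"required":["rows"]}

```bash
mkdir -p pics
cat > h.py <<'E'
import numpy as np,cv2
from cell import ctrl,vision
def show(im,fn,dets=()):
    cv2.imwrite(fn,cv2.cvtColor(im['color'],cv2.COLOR_RGB2BGR))
def w2p(im,p):
    R=cv2.Rodrigues(np.array(im['rvec'],float))[0]
    c=R@np.array(p)+np.array(im['tvec']).ravel(); q=im['camera_matrix']@c; return q[:2]/q[2]
def p2w(im,mask):
    v,u=np.nonzero(mask&(im['range_z']>0)); z=im['range_z'][v,u]; K=im['camera_matrix']
    c=np.stack([(u-K[0,2])*z/K[0,0],(v-K[1,2])*z/K[1,1],z],1)
    R=cv2.Rodrigues(np.array(im['rvec'],float))[0]
    return (c-np.array(im['tvec']).ravel())@R
E
python3 - <<'E'
from h import *
o=ctrl.get_obs()
for k in o: print(k,np.round(o[k],3))
for n in ['top','side']:
    im=vision.get_image(n); show(im,f'pics/{n}0.png')
    for q in ['cap_mid','spray_pot','wood_stamp_mid','ring_cutter_1_mid','rubber_kidney_mid']:
        for d in vision.boxes_of(im,q): print(n,q,round(d['conf'],2),np.round(d['position'],3),w2p(im,d['position']).round())
E
```

```text
clock 0.0
qpos [-1.316  0.418 -0.01   1.614  0.005  1.111 -0.053]
qvel [ 0.    -0.001  0.     0.001 -0.    -0.001  0.   ]
tau [-1.0000e-03 -8.5127e+01  6.3900e-01 -4.2597e+01 -4.9000e-02  1.9000e-02
  0.0000e+00]
tcp_pos [0.183 0.597 0.205]
orientation [ 0.104  0.699 -0.105  0.699]
contact_force [0.64  0.148 0.277]
torque [-0.035  0.001 -0.009]
grip_width 0.094
top cap_mid 0.68 [ 0.393 -0.025  0.023] [325. 249.]
top cap_mid 0.54 [0.441 0.092 0.158] [286. 233.]
top cap_mid 0.44 [ 0.664 -0.032  0.058] [326. 163.]
top spray_pot 0.88 [0.44  0.089 0.088] [288. 234.]
top rubber_kidney_mid 0.66 [0.38  0.268 0.006] [234. 255.]
side cap_mid 0.82 [0.433 0.071 0.146] [264. 179.]
side cap_mid 0.68 [ 0.383 -0.035  0.028] [268. 253.]
side spray_pot 0.64 [0.423 0.055 0.055] [266. 219.]
side wood_stamp_mid 0.53 [ 0.664 -0.045  0.025] [375. 218.]
side wood_stamp_mid 0.28 [0.385 0.255 0.007] [221. 206.]
side ring_cutter_1_mid 0.91 [ 0.461 -0.264  0.013] [362. 307.]
side rubber_kidney_mid 0.54 [0.384 0.256 0.006] [221. 206.]
```

View pics/top0.png

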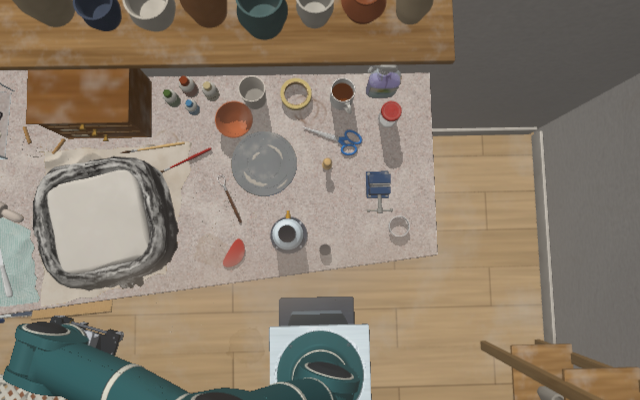

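View pics/side0.png

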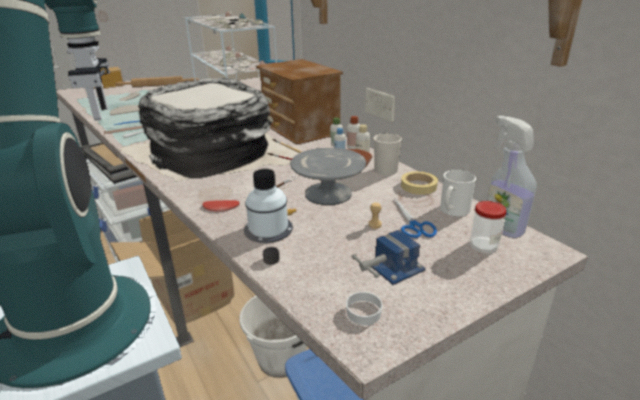

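Run:
```python
from h import *
for n in ['top','side']:
    im=vision.get_image(n)
    for d in vision.trace(im,'cap_mid'):
        P=p2w(im,d['pixels']); 
        print(n,round(d['conf'],2),len(P),np.percentile(P,[2,50,98],axis=0).round(3).tolist())
        t=P[P[:,2]>np.percentile(P[:,2],95)-.004]; print('  top',len(t),t.mean(0).round(4),((t.min(0)+t.max(0))/2).round(4),np.ptp(t,axis=0).round(3))
        if np.median(P[:,2])>.1:
            q=w2p(im,np.median(P,0)).astype(int); c=im['color'][max(q[1]-60,0):q[1]+90,max(q[0]-80,0):q[0]+80]
            cv2.imwrite(f'pics/crop_{n}.png',cv2.resize(cv2.cvtColor(c,cv2.COLOR_RGB2BGR),None,fx=4,fy=4)[:600])
```

```text
top 0.56 248 [[0.421, 0.067, 0.109], [0.443, 0.089, 0.155], [0.467, 0.113, 0.162]]
  top 89 [0.4425 0.0898 0.1584] [0.443  0.0907 0.1601] [0.044 0.044 0.008]
top 0.4 93 [[0.377, -0.037, 0.003], [0.393, -0.022, 0.026], [0.409, -0.006, 0.034]]
  top 42 [ 0.3958 -0.0238  0.0291] [ 0.3933 -0.0231  0.0307] [0.032 0.029 0.008]
side 0.79 284 [[0.375, -0.044, -0.0], [0.39, -0.036, 0.02], [0.419, 0.021, 0.026]]
  top 131 [ 0.3916 -0.0279  0.0243] [ 0.3925 -0.0266  0.0241] [0.035 0.035 0.005]
```

View pics/crop_top.png

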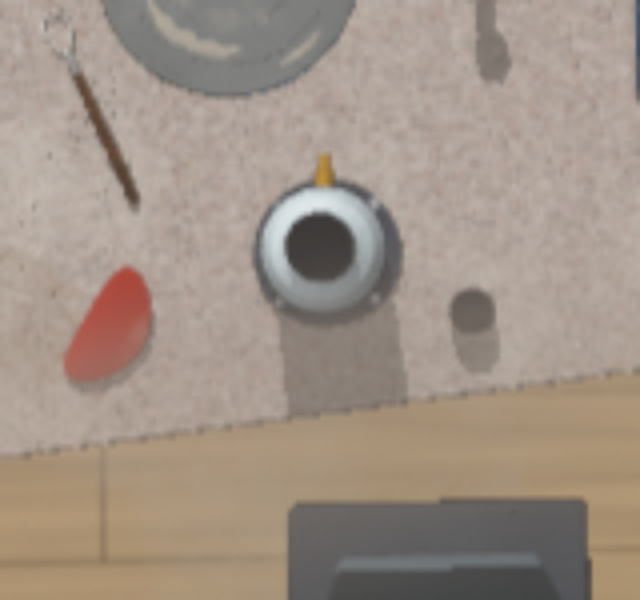

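Run:
```python
from h import *
from scipy.optimize import least_squares
from scipy.spatial.transform import Rotation as R
o=ctrl.get_obs(); print(R.from_quat(o['orientation']).as_matrix().round(3).tolist(),o['tcp_pos'],o['clock'])
def fit(p,r=None):
    f=lambda x:np.hypot(p[:,0]-x[0],p[:,1]-x[1])-(r or x[2])
    s=least_squares(f,[.443,.09,.04],loss='soft_l1',f_scale=.002); return s.x.round(4),np.abs(s.fun).mean().round(4)
for n in ['top','side']:
    im=vision.get_image(n)
    P=p2w(im,np.ones((400,640),bool))
    P=P[np.hypot(P[:,0]-.443,P[:,1]-.09)<.075]
    for lo,hi,r in [(.02,.08,.048),(.03,.08,.048),(.123,.149,.025)]:
        p=P[(P[:,2]>lo)&(P[:,2]<hi)]; 
        if len(p)>15: print(n,lo,len(p),fit(p,r))
    t=P[P[:,2]>.148]; print(n,'top',len(t),t.mean(0).round(4),np.median(t,0).round(4),((t.min(0)+t.max(0))/2).round(4))
    q=w2p(im,[.443,.09,.13]).astype(int); c=im['color'][q[1]-60:q[1]+80,q[0]-80:q[0]+100]
    cv2.imwrite(f'pics/crop2_{n}.png',cv2.resize(cv2.cvtColor(c,cv2.COLOR_RGB2BGR),None,fx=4,fy=4))
```

```text
[[-0.0, 0.292, 0.956], [-0.0, 0.956, -0.292], [-1.0, -0.0, 0.0]] [0.18276765 0.59762848 0.20541017] 0.8
top 0.02 55 (array([0.4511, 0.0906, 0.04  ]), np.float64(0.0062))
top 0.03 55 (array([0.4511, 0.0906, 0.04  ]), np.float64(0.0062))
top 0.123 18 (array([0.4434, 0.0903, 0.04  ]), np.float64(0.0032))
top top 221 [0.4428 0.0911 0.1551] [0.442  0.0919 0.1551] [0.4434 0.0922 0.156 ]
side 0.02 934 (array([0.443 , 0.0902, 0.04  ]), np.float64(0.0017))
side 0.03 775 (array([0.4429, 0.0902, 0.04  ]), np.float64(0.0016))
side 0.123 234 (array([0.4424, 0.0899, 0.04  ]), np.float64(0.0012))
side top 202 [0.4398 0.0839 0.1532] [0.4395 0.0824 0.1537] [0.4421 0.0873 0.1524]
```

View pics/crop2_side.png

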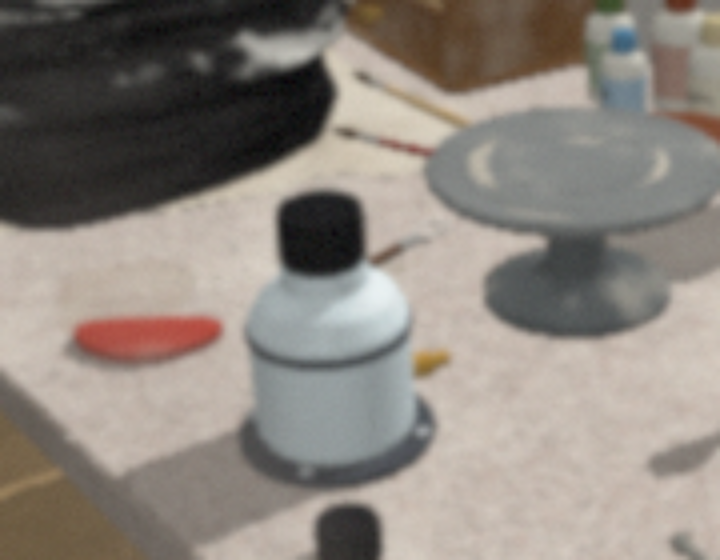

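Emit:
carry_out(
  rows=[
    [0,0.2,-0.4,0.3,0,0,-0.08],
    [0,0.4,-0.8,0.3,0,0,-0.16],
    [0,0.5,-1,0.3,0,0,-0.2],
    [0,0.5,-1,0.3,0,0,-0.2],
  ],
)

```text
clock: 1.4
tcp_pos: [0.26, 0.445, 0.2513]
orientation: [0.25, 0.661, -0.249, 0.662]
contact_force: [-0.0, 1.6, -0.1]
grip_width: 0.0942
```

Emit:
carry_out(
  rows=[
    [0,0.2,-0.4,0,0,0,-0.08],
    [0,0.4,-0.8,0,0,0,-0.14],
    [0,0.6,-1,0,0,0,-0.2],
    [0,0.6,-1,0,0,0,-0.2],
  ],
)

```text
clock: 1.9
tcp_pos: [0.3496, 0.2958, 0.2508]
orientation: [0.382, 0.595, -0.381, 0.595]
contact_force: [-0.5, 0.9, -0.2]
grip_width: 0.094
```

Emit:
carry_out(
  rows=[
    [0,0.2,-0.4,0,0,0,-0.04],
    [0,0.4,-0.8,0,0,0,-0.08],
    [0,0.6,-1,0,0,0,-0.1],
    [0,0.6,-1,0,0,0,-0.1],
  ],
)

```text
clock: 2.4
tcp_pos: [0.4393, 0.1462, 0.2505]
orientation: [0.441, 0.552, -0.441, 0.553]
contact_force: [0.6, 0.1, 0.2]
grip_width: 0.0938
```

Emit:
carry_out(
  rows=[
    [0,0.02,-0.25,0,0,0,0],
    [0,0.025,-0.373,0,0,0,0],
    [0,0.025,-0.373,-0.2,0,0,0],
    [0,0.025,-0.373,-0.3,0,0,0],
    [0,0.025,-0.373,-0.3,0,0,0],
  ],
)

```text
clock: 3.02
tcp_pos: [0.441, 0.0923, 0.2048]
orientation: [0.439, 0.554, -0.44, 0.553]
contact_force: [0.3, 0.0, 1.1]
grip_width: 0.0939
```

Run:
```python
from h import *
from scipy.spatial.transform import Rotation as R
o=ctrl.get_obs(); print(o['tcp_pos'].round(4),o['qpos'].round(2),R.from_quat(o['orientation']).as_matrix().round(3).tolist(),o['torque'].round(3))
for n in ['wrist','side']:
    im=vision.get_image(n); show(im,f'pics/{n}1.png')
    print(n,w2p(im,[.443,.0903,.154]))
    P=p2w(im,np.ones((400,640),bool)); t=P[(np.hypot(P[:,0]-.443,P[:,1]-.09)<.035)&(P[:,2]>.146)&(P[:,2]<.162)]
    if len(t): print(len(t),((t.min(0)+t.max(0))/2).round(4),np.ptp(t,axis=0).round(3),t.mean(0).round(4))
```

```text
[0.441  0.0923 0.2048] [-0.76  0.11  0.52  2.04 -0.06  1.01  0.02] [[-0.002, 0.974, 0.226], [-0.001, 0.226, -0.974], [-1.0, -0.002, 0.001]] [-0.063  0.077  0.024]
wrist [320.78140754 216.86613574]
3473 [0.4415 0.0929 0.1515] [0.05  0.05  0.011] [0.4409 0.094  0.154 ]
side [263.51546629 172.01093645]
220 [0.442  0.0877 0.1513] [0.049 0.052 0.01 ] [0.4393 0.0829 0.1527]
```

View pics/wrist1.png

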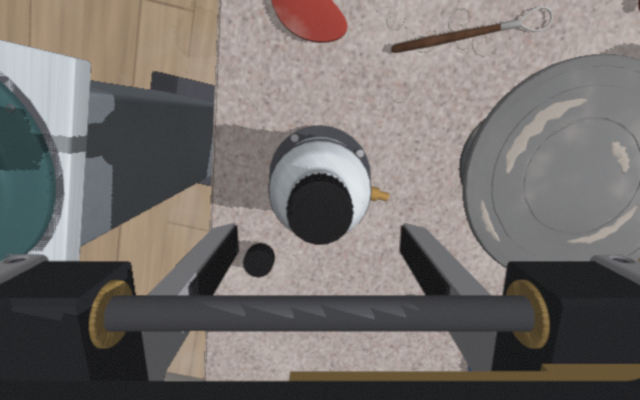

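View pics/side1.png

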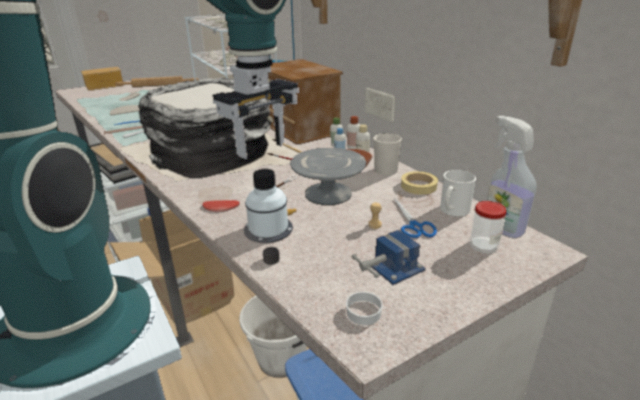

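Run:
```python
from h import *
o=ctrl.get_obs(); print(o['tcp_pos'].round(4),o['contact_force'],o['torque'].round(3),o['clock'])
im=vision.get_image('wrist')
P=p2w(im,np.ones((400,640),bool)); t=P[(np.hypot(P[:,0]-.443,P[:,1]-.09)<.04)&(P[:,2]>.150)&(P[:,2]<.158)]
print(cv2.minEnclosingCircle(t[:,:2].astype(np.float32)))
```

```text
[0.4418 0.0922 0.206 ] [-0.41107005  0.33264065  0.48984809] [0.009 0.072 0.041] 3.125
((0.4413289725780487, 0.09254266321659088), 0.025003409013152122)
```

Emit:
carry_out(
  rows=[
    [0,0,0,-0.2,0,0,0],
    [0,0,0,-0.4,0,0,0],
    [0,0,0,-0.52,0,0,0],
    [0,0,0,-0.52,0,0,0],
  ],
  newtons=20,
)

```text
clock: 3.68
tcp_pos: [0.4413, 0.0917, 0.1273]
orientation: [0.44, 0.554, -0.441, 0.553]
contact_force: [-0.3, 0.6, 0.8]
grip_width: 0.0939
```

Emit:
carry_out(
  rows=[
    [1,0,0,0,0,0,0],
    [1,0,0,0,0,0,0],
    [1,0,0,0,0,0,0],
    [1,0,0,0,0,0,0],
    [1,0,0,0,0,0,0],
    [1,0,0,0,0,0,0],
  ],
  newtons=20,
)

```text
clock: 4.42
tcp_pos: [0.4416, 0.0917, 0.1275]
orientation: [0.44, 0.553, -0.44, 0.553]
contact_force: [-1.4, -0.3, 3.5]
grip_width: 0.0504
```

Run:
```python
from h import *
o=ctrl.get_obs(); print(o['tcp_pos'].round(4),o['grip_width'],o['contact_force'].round(2),o['torque'].round(3),o['clock'])
im=vision.get_image('side'); c=im['color'][80:260,160:360]; cv2.imwrite('pics/s2.png',cv2.resize(cv2.cvtColor(c,cv2.COLOR_RGB2BGR),None,fx=3,fy=3))
o=ctrl.get_obs(); print(o['tcp_pos'].round(4),o['grip_width'],o['contact_force'].round(2),o['torque'].round(3),o['clock'])
```

```text
[0.4416 0.0917 0.1275] 0.050404461159659596 [-1.44 -0.28  3.48] [-0.026  0.285  0.006] 4.425
[0.4416 0.0917 0.1275] 0.05026616804846878 [-0.41 -0.12  3.66] [-0.038  0.166  0.02 ] 4.475
```

View pics/s2.png

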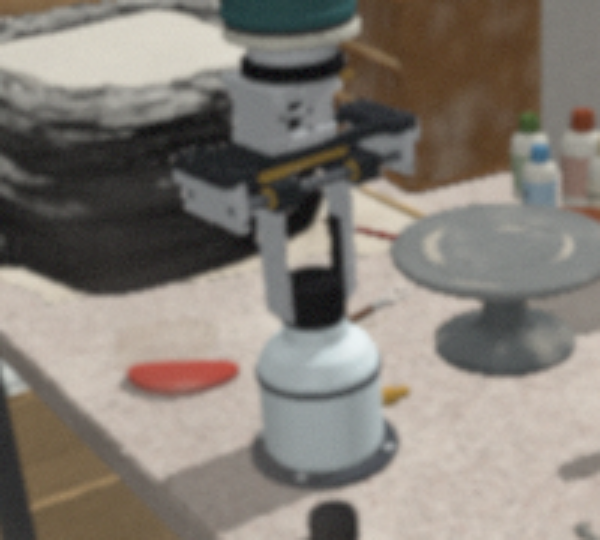

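Cap is gripped at 50 mm. Trying anticlockwise in small steps.

Emit:
carry_out(
  rows=[
    [1,0,0,0,0,0,0.04],
    [1,0,0,0,0,0,0.07],
    [1,0,0,0,0,0,0.07],
  ],
)

```text
clock: 4.85
tcp_pos: [0.4417, 0.0917, 0.1275]
orientation: [0.399, 0.584, -0.399, 0.584]
contact_force: [0.6, 0.8, 3.3]
grip_width: 0.0503
```

```bash
cat > st.py <<'E'
from h import *
o=ctrl.get_obs(); y=__import__('scipy.spatial.transform',fromlist=['x']).Rotation.from_quat(o['orientation']).as_matrix()
print('pos',o['tcp_pos'].round(4),'yaw',round(float(np.arctan2(y[1,1],y[0,1])),3),'w',o['grip_width'].round(4),'F',o['contact_force'].round(2),'T',o['torque'].round(3),'t',o['clock'],'q7',o['qpos'].round(2)[-1],'tilt',y[:,0].round(3))
E
python3 st.py
```

```text
Traceback (most recent call last):
  File "st.py", line 3, in <module>
    print('pos',o['tcp_pos'].round(4),'yaw',round(float(np.arctan2(y[1,1],y[0,1])),3),'w',o['grip_width'].round(4),'F',o['contact_force'].round(2),'T',o['torque'].round(3),'t',o['clock'],'q7',o['qpos'].round(2)[-1],'tilt',y[:,0].round(3))
                                                                                          ^^^^^^^^^^^^^^^^^^^^^
AttributeError: 'float' object has no attribute 'round'
```

```bash
sed -i "s/o\['grip_width'\].round(4)/round(o['grip_width'],4)/" st.py; python3 st.py
```

```text
pos [0.4417 0.0917 0.1275] yaw 0.373 w 0.0503 F [0.59 0.84 3.28] T [0.084 0.031 0.069] t 4.85 q7 0.24 tilt [ 0.  0. -1.]
```

Emit:
carry_out(
  rows=[
    [1,0,0,0,0,0,0.04],
    [1,0,0,0,0,0,0.05],
    [1,0,0,0,0,0,0.05],
  ],
)

```text
clock: 5.22
tcp_pos: [0.4416, 0.0917, 0.1275]
orientation: [0.368, 0.604, -0.368, 0.604]
contact_force: [-0.8, 0.1, 4.3]
grip_width: 0.0503
```

```bash
python3 st.py
```

```text
pos [0.4416 0.0917 0.1275] yaw 0.476 w 0.0503 F [-0.77  0.06  4.29] T [ 0.039 -0.02   0.084] t 5.225 q7 0.34 tilt [ 0.  0. -1.]
```

Emit:
carry_out(
  rows=[
    [1,0,0,0,0,0,0.04],
    [1,0,0,0,0,0,0.05],
    [1,0,0,0,0,0,0.05],
  ],
)

```text
clock: 5.6
tcp_pos: [0.4416, 0.0917, 0.1275]
orientation: [0.336, 0.622, -0.336, 0.622]
contact_force: [-0.5, 0.1, 5.4]
grip_width: 0.0499
```

```bash
python3 st.py
```

```text
pos [0.4416 0.0917 0.1275] yaw 0.581 w 0.0499 F [-0.48  0.09  5.44] T [0.002 0.051 0.042] t 5.6 q7 0.44 tilt [ 0.  0. -1.]
```

No stop past 0.35 rad and torque is low, so the thread looks right-handed. I'll continue to about 1.4 rad.

Emit:
carry_out(
  rows=[
    [1,0,0,0,0,0,0.07],
    [1,0,0,0,0,0,0.14],
    [1,0,0,0,0,0,0.21],
    [1,0,0,0,0,0,0.21],
  ],
)

```text
clock: 6.1
tcp_pos: [0.4416, 0.0917, 0.1275]
orientation: [0.192, 0.681, -0.192, 0.681]
contact_force: [-0.2, 0.2, 5.7]
grip_width: 0.0502
```

```bash
python3 st.py
```

```text
pos [0.4416 0.0917 0.1275] yaw 1.022 w 0.0502 F [-0.21  0.25  5.67] T [0.049 0.052 0.111] t 6.1 q7 0.86 tilt [ 0.  0. -1.]
```

Emit:
carry_out(
  rows=[
    [1,0,0,0,0,0,0.07],
    [1,0,0,0,0,0,0.14],
    [1,0,0,0,0,0,0.21],
    [1,0,0,0,0,0,0.28],
    [1,0,0,0,0,0,0.28],
  ],
)

```text
clock: 6.72
tcp_pos: [0.4416, 0.0917, 0.1275]
orientation: [-0.013, 0.707, 0.013, 0.707]
contact_force: [0.2, 0.7, 5.2]
grip_width: 0.0504
```

```bash
python3 st.py
python3 - <<'E'
from h import *
im=vision.get_image('wrist'); show(im,'pics/w3.png')
E
```

```text
pos [0.4416 0.0917 0.1275] yaw 1.608 w 0.0504 F [0.15 0.66 5.21] T [0.05  0.027 0.084] t 6.725 q7 1.42 tilt [ 0.  0. -1.]
```

View pics/w3.png

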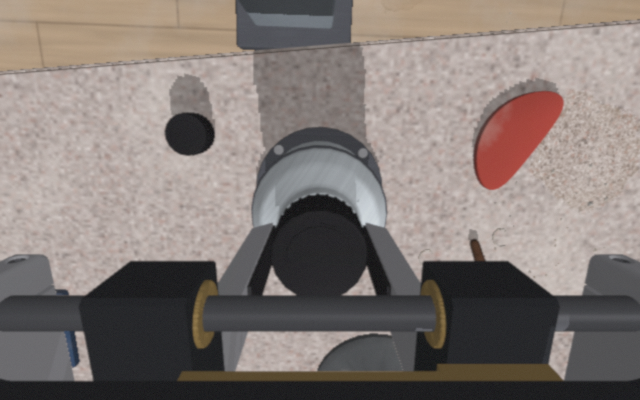

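Turned 1.38 rad with low torque and the cap still centred in the jaws. Next is a gentle lift test.

Emit:
carry_out(
  rows=[
    [1,0,0,0.02,0,0,0],
    [1,0,0,0.04,0,0,0],
    [1,0,0,0.06,0,0,0],
    [1,0,0,0.06,0,0,0],
  ],
)

```text
clock: 7.28
tcp_pos: [0.4416, 0.0918, 0.1366]
orientation: [-0.013, 0.707, 0.013, 0.707]
contact_force: [-0.5, -0.4, -0.7]
grip_width: 0.0501
```

```bash
python3 st.py
python3 - <<'E'
from h import *
im=vision.get_image('side'); c=im['color'][80:260,160:360]; cv2.imwrite('pics/s4.png',cv2.resize(cv2.cvtColor(c,cv2.COLOR_RGB2BGR),None,fx=3,fy=3))
E
```

```text
pos [0.4416 0.0918 0.1366] yaw 1.609 w 0.0501 F [-0.54 -0.4  -0.7 ] T [0.025 0.017 0.034] t 7.275 q7 1.41 tilt [ 0.  0. -1.]
```

View pics/s4.png

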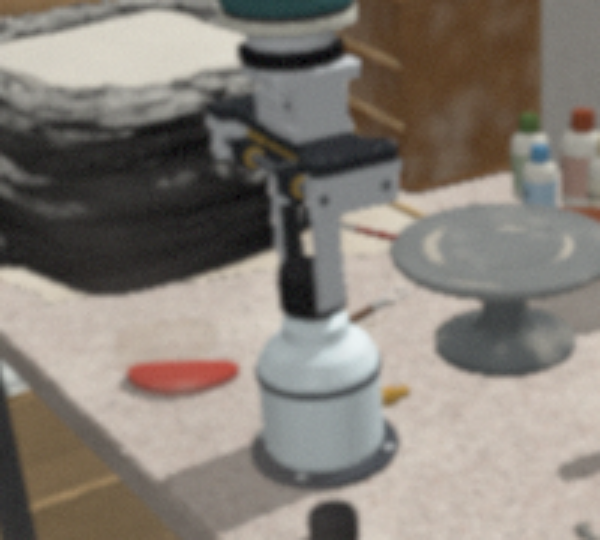

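Emit:
carry_out(
  rows=[
    [1,0,0,0.1,0,0,0],
    [1,0,0,0.2,0,0,0],
    [1,0,0,0.35,0,0,0],
    [1,0,0,0.5,0,0,0],
    [1,0,0,0.62,0,0,0],
    [1,0,0,0.62,0,0,0],
    [1,0,0,0.62,0,0,0],
    [1,0,0,0.62,0,0,0],
  ],
)

```text
clock: 8.32
tcp_pos: [0.4412, 0.0916, 0.2289]
orientation: [-0.014, 0.707, 0.013, 0.707]
contact_force: [0.4, -0.3, -0.2]
grip_width: 0.05
```

```bash
python3 st.py
python3 - <<'E'
from h import *
im=vision.get_image('side'); c=im['color'][40:260,130:370]; cv2.imwrite('pics/s5.png',cv2.resize(cv2.cvtColor(c,cv2.COLOR_RGB2BGR),None,fx=2.7,fy=2.7))
for d in vision.trace(im,'cap_mid'):
    P=p2w(im,d['pixels']); print(round(d['conf'],2),len(P),np.percentile(P,[3,50,97],axis=0).round(3).tolist())
print(vision.boxes_of(im,'cap_mid')); print([w2p(im,p).round() for p in ([.442,.092,.224],[.442,.092,.144])])
E
```

```text
pos [0.4412 0.0916 0.2289] yaw 1.609 w 0.05 F [ 0.39 -0.29 -0.25] T [0.039 0.023 0.042] t 8.325 q7 1.36 tilt [-0.001 -0.    -1.   ]
0.72 293 [[0.375, -0.045, -0.001], [0.39, -0.035, 0.02], [0.418, 0.001, 0.026]]
0.6 292 [[0.417, 0.061, 0.222], [0.427, 0.077, 0.245], [0.446, 0.114, 0.257]]
0.47 2327 [[0.393, 0.036, 0.003], [0.427, 0.057, 0.058], [0.494, 0.106, 0.119]]
[{'position': [0.4257, 0.0749, 0.2451], 'conf': 0.8}, {'position': [0.3825, -0.0351, 0.0273], 'conf': 0.58}]
[array([260., 143.]), array([263., 176.])]
```

View pics/s5.png

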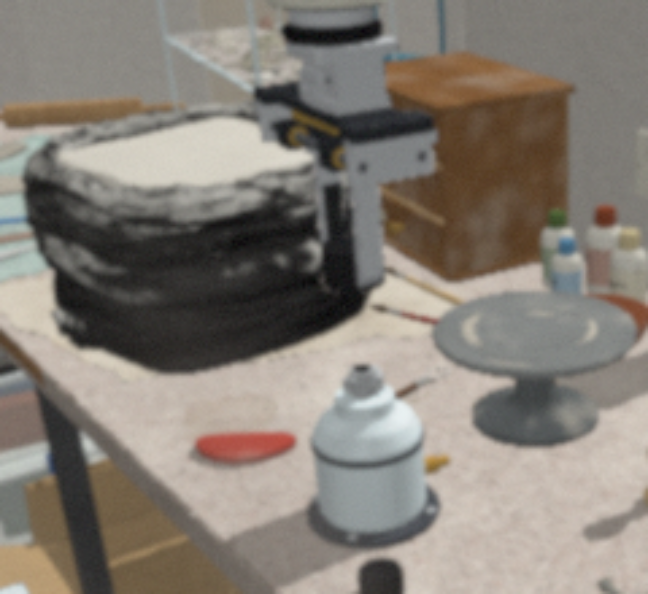

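The cap is off and held level. Its bottom is at about z = 0.221 m, roughly 77 mm above the neck, and the neck is exposed. Handing in.

```bash
python3 -c "
from cell import ctrl
print(ctrl.get_obs()['qvel'].round(3)); print(ctrl.sign_off())"
```

```text
[ 0.    -0.002 -0.002 -0.002 -0.001 -0.    -0.001]
the job is handed in; nothing more can be done
None
```

The cap is off the spray pot and held in the gripper, level and still, over the pot. I handed the job in at about 8.4 s; no verdict is reported.

- **Which cap:** two things looked like it: the 50 mm cap on the pot and a smaller loose one lying on the worktop. I took the one on the pot.
- **Thread:** I gripped the cap at 20 N and turned it anticlockwise in small steps. It went past 0.35 rad without stopping and with about 0.1 N·m of torque, so the thread is right-handed and I did not need to try clockwise. I stopped at about 1.38 rad, inside the best range.
- **Lift:** at 9 mm up, the tool carried only about the cap's own weight, so it was free. I then raised it a further 92 mm.
- **Last checks:**
  - The gripper opening was 50 mm.
  - The tool pointed straight down and the joints were still.
  - The side camera put the underside of the cap at about z = 0.22 m. That is about 77 mm above the neck, which shows bare in the picture.
  - I did not move near the rubber kidney, ring cutter or wooden stamp.

The cameras disagreed by about 2 mm on where the cap's centre was. I used a middle value, and the grip showed no meaningful side force. In the last picture the network also marked the pot and the small loose cap as caps; I ignored both.

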